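# Pin the pen display and hold the colour sensor flush on its tilted screen

## Robot

A 6-joint arm with a two-finger parallel gripper is mounted at the origin on the work surface. World frame = base frame: x ahead of the robot, y to its left, z up, the work surface at z = 0. Lengths are in mm, angles in degrees, forces in N, time in s.
With the tool pointing down it reaches from about 350 to 850 mm from the base axis. Payload 8.1 kg.
Tool frame: the origin (TCP) lies at the very end of the fingers, on their centre line; the grasp point (between the pads) lies r.tcp_to_grasp behind it (r.tcp_to_grasp is the distance from the TCP to the grasp point, in mm); z points along the fingers, y is the line along which they close (so a half turn about z gives the same grasp; the last joint's range is limited). The gripper opens to 85 mm and grips with 20 to 120 N. Pads are 22 mm wide; open, the fingers measure 114 mm over their backs; the gripper's body (76 mm by 85 mm) begins 54 mm behind the grasp point. The pads swing forward as they close: fully open they stand 13 mm farther back than shut.
Start: joints at [62.659, 7.471, 85.268, -0, 87.261, -4.893], TCP at [229.091, 554.547, 231.292] pointing down, gripper open.
Joint ranges: [-169.43, 169.43], [-51.17, 129.36], [1.28, 143.12], [-76.62, 256.62], [0, 156.53], [-152.29, 152.29]. Speed limits (degrees/s): [136.94, 136.94, 159.86, 180, 180, 180].

## Interface

Orientations are given as [roll, pitch, yaw] about the fixed x, y, z axes, in that order (R = Rz(yaw) Ry(pitch) Rx(roll)).
In Python, from bench import sense, viewer, order, r gives the robot as it stands.
- The arm moves only by the tool carry_out, never from a script. Its argument "increments" is one flat list of numbers, 7 for each row, row after row: the shift along the tool's x, y, z as a fraction of full scale, then the turn, a rotation vector about the tool's x, y, z as a fraction of full scale, then the opening, from -1 (shut) to 1 (fully open). A call has exactly 10 rows; each row is the pose to reach, as a shift and turn from the pose commanded when the call began, along the tool's axes at that moment, turning the shorter way round; what a row does not reach only later rows make up. Full scale, the value 1, is 400 mm for a shift and 2 pi rad for a turn. A row lasts 1/8 s, in which the tool goes at most 62.5 mm and 10.7 degrees, less where a joint would pass 70% of its speed; a pose out of reach is approached as far as the arm can. A call with a number of a shift or a turn outside -1 to 1 is refused whole. A call with a gripper value outside its range is refused whole. The fingers move at their own pace and stop on an object; "force" is the grip in N (left out, the last holds). Time passes only in rows, so rows that repeat a pose let the fingers close, or fill a call up. It gives the time, the measured TCP pose, the force, the opening and the grip force at its end, in the units of the state.
- sense(): the state, without advancing time (a new reading comes with each control period).
- viewer.snapshot(name): name is "scene" or "top"; returns the picture (400x640x3 uint8, red, green, blue); there is no depth.
- viewer.get_calibration(name): a dict with "fx", "fy", "cx", "cy" (pixels), "k1" (the pictures are not rectified: a ray, as slopes to the right and down, at radius r is drawn at 1 + k1 r^2 times it, then the intrinsics apply), "R" (3x3) and "t" (3): a world point X has camera coordinates R X + t. Camera axes: x right, y down, z forward; pixel columns grow to the right and rows downward; lengths in mm; the calibration is good to about 2 mm. A picture is of the moment at which its call begins. get_calibration takes no time and is no camera call.
- order.hand_in(): hands the job in; it is judged then, once.
The state is a dict: "time": time; "joint_pos": joint angles; "qd": joint speeds; "joint_efforts": joint torques, N m; "tool_pos": TCP position; "tcp_rot": TCP orientation; "ft_force": force on the tool from outside, world axes, zero at the start; "wrist_torque": the same for the moment, N m; "finger_gap": finger opening in mm; "grip_force": force on a finger pad.
Only numpy, scipy, OpenCV 4.12 (cv2) and the standard library are available. Lean on these libraries where they do the work, as an engineer would, in place of code of your own. Each camera call takes 0.05 s, during which the arm holds its last target. There are 200 camera calls.

## Task

The pen display on the desk is about to be colour-checked: first lock its stand to the desk anchor by taking the loose retaining pin out of its holder block and dropping it through the anchor and the stand's tongue until its collar rests on the anchor. Then pick up the colour sensor, tilt it to match the slope of the screen and press it gently, flat face flush on the glass, around the middle of the screen; finish while still holding it pressed there. Do not shove the stand back on the desk, and leave everything else where it is.

Things in the scene. Friction and masses are not known exactly. Their poses are not given: they have to be found in the camera images.
- pin: Loose upright steel pin, 72 mm high, 70 g. Origin: centre of its foot; z up. Round shaft 10 mm in diameter, z 0 to 34 mm, 3 mm chamfer at the foot; round collar 22 mm in diameter, z 34 to 38; flat head to grip, 24 mm (x) by 14 mm (y), z 38 to 72. It starts in the holder block, collar on the block's top, foot 6 mm above the desk.
- holder: Fixed wooden block 60 x 60 mm, 40 mm high, on the desk, with one vertical 13 mm hole in its middle in which the pin stands. Origin under its centre. It is to one side of the display, the colour sensor is to the other; which side varies.
- anchor: Fixed steel clevis on the robot's side of the display: two level plates 50 mm (x) by 64 mm (y), the stand's tongue between them, one hole through all. Origin on the desk under the hole; x points to the display, z up. Lower plate z 0 to 12 mm, hole 14; tongue z 14 to 24, hole 14; upper plate z 26 to 36, hole 13 with 2 mm chamfer.
- anchor_hole (a point): Centre of the hole's mouth on the upper plate, 36 mm above the desk; axes as the anchor's. With the pin home its collar rests here, its foot 2 mm above the desk. The display's hinge, 50 mm high, begins 68 mm along x from the hole: close the fingers on the pin along the anchor's y.
- stand (a joint): How far (m) the stand has slid back out of the anchor along the anchor's x; 0 at the start, with all holes in line. It slides when pushed with more than about 1.5 N, up to 35 mm, unless the pin is in (then up to about 4 mm of play).
- screen_mid (a point): Centre of the glass face of the pen display, a flat dark tablet 150 mm (x) by 220 mm (y), 12 mm thick, hinged at its low front edge, leaning up and away from the robot by 9 to 24 degrees. x points up the slope, y along the width (level), z out of the glass. A stiff friction hinge keeps its angle (yields above about 6 N m).
- screen: The same display; origin on its hinge axis at the middle of its front edge, 42 mm above the desk and 78 mm along the anchor's x from the hole; the centre of the glass is 75 mm along x and 12 mm along z from it. Axes as the screen's centre.
- sensor: Loose grey colour sensor, 130 g, lying on the desk on its flat sensing face. Origin at the centre of that face, z out of its back (up). Base slab 70 mm (x) by 56 mm (y), 10 mm thick; on it a grip block 50 mm (x) by 26 mm (y), z 10 to 46 mm: grip it across y. Pressed flush, its z is along the screen's z; which way it is turned on the glass does not matter.
- mouse: Bystander: white computer mouse, 110 x 62 x 32 mm.
- mug: Bystander: white mug, 80 mm across, 95 mm high.
- phone: Bystander: black phone lying flat, 150 x 73 x 9 mm, beside the anchor.
- stylus: Bystander: white stylus lying flat, 14 mm thick and 165 mm long, beside the anchor.
Mind the look-alikes: they are no part of the job. What is shaped like the pin but red is not meant. Of the things that look like the sensor, take the one that is farthest to the robot's left at the start.

How it is judged (in metres and radians):
On the way, in this order (a step that is already met when the one before it is completed fails the run):
1. the pin is fully home in the anchor, through both its plates and the tongue (z of pin in the frame of anchor below 0.006 m and horizontal distance between pin and anchor_hole below 0.004 m and angle between pin's own z axis and vertical below 0.12 rad), for 0.3 s.
2. with the pin home, the sensor is brought against the screen (all of step 1 and contact force between sensor and screen above 1 N), for 0.1 s.
At the end, for the whole second after the job is handed in: Pin home (foot < 6 mm above desk, < 4 mm off the hole's axis, upright within 7 deg); sensor held still in the fingers, flush on the glass (3 deg, 3 mm), pressed with > 2.5 N, within 35 mm up or down and 50 mm sideways of the screen's centre; stand slid < 8 mm (all of step 1 and angle between the z axis of sensor and the z axis of screen_mid, either way round below 0.05 rad and z of sensor in the frame of screen_mid between -0.003 and 0.003 m and x of sensor in the frame of screen_mid between -0.035 and 0.035 m and y of sensor in the frame of screen_mid between -0.05 and 0.05 m and angle between sensor's own z axis and vertical below 1.2 rad and contact force between sensor and screen above 2.5 N and contact force between the fingers and sensor above 2 N and linear speed of sensor below 0.02 m/s and value of joint stand below 0.008 m); the arm keeps its last pose, push and grip.
It fails at once if the stand was shoved back more than 15 mm (value of joint stand above 0.015 m).
It fails at once if the screen was pressed hard enough to harm it (over 45 N) (contact force between sensor and screen above 45 N).
It fails at once if another thing on the desk was moved by more than 40 mm (distance of any of mouse, mug, phone, stylus from where it was at the start of the episode above 0.04 m).
It also fails if it takes over 62 s, if anything falls off the work surface, if the arm or the gripper's body presses on something with over 40 N, if the wrist force passes 120 N, or if a joint passes its speed limit or range.

## Working session

There is one attempt and no reset: what is moved stays moved. The work goes in short steps, Python scripts to look and compute and a tool call to move; the robot and the scene stay as the last step left them, time stands still between calls to the robot, and variables do not carry over. Pictures are saved under pics/ and viewed, at most 10 in all, crops included, and the job is handed in when it is done.

Besides the shell and the picture viewer there is one more tool, called after ">>>" as name(argument=value, ...) on one line, values as JSON. carry_out: Moves the arm, as the interface text tells. Its arguments: {"type":"object","properties":{"increments":{"type":"array"},"force":{"type":"number"}},"required":["increments"]}

```bash
ls; mkdir -p pics
python3 - <<'E'
from bench import sense, viewer, order, r
import cv2
s=sense();print(s,r.tcp_to_grasp)
for n in("scene","top"):
    im=viewer.snapshot(n);cv2.imwrite(f"pics/{n}0.png",im[:,:,::-1]);c=viewer.get_calibration(n);print(n,c)
E
```

```text
pics
{'time': 0.0, 'joint_pos': array([ 6.26564071e+01,  7.51347997e+00,  8.53307415e+01, -4.91994853e-04,
        8.72595706e+01, -4.89268429e+00]), 'qd': array([-0.01444901,  0.13741779, -0.06740389,  0.04019916,  0.05071164,
       -0.00055305]), 'joint_efforts': array([-4.03446566e-04, -5.69395959e+01, -5.00553310e+01, -4.05856144e-04,
        1.49667822e-02, -1.93763401e-05]), 'tool_pos': array([228.86211099, 554.04665129, 230.24737076]), 'tcp_rot': array([-1.79896544e+02, -8.36278668e-03,  1.57549108e+02]), 'ft_force': array([-0.66583483,  0.59625835, -0.95693388]), 'wrist_torque': array([0.01984455, 0.0120829 , 0.06889952]), 'grip_force': 0.0, 'finger_gap': 85.49611446767443} 18.700000000000003
scene {'fx': 425.7308909426833, 'fy': 425.7308909426833, 'cx': 314.7106954631171, 'cy': 200.93690168922458, 'k1': -0.09411356141823299, 'R': array([[ 0.64007597,  0.76826499, -0.00846479],
       [ 0.60307443, -0.50921347, -0.6140056 ],
       [-0.47602939,  0.38790533, -0.78925628]]), 't': array([-321.07811331, -257.95779018, 1269.41048792])}
top {'fx': 366.95647573823015, 'fy': 366.95647573823015, 'cx': 319.16470432149083, 'cy': 200.80373853860615, 'k1': -0.03496809788025279, 'R': array([[-0.00921418, -0.99965823, -0.02446457],
       [-0.99017516,  0.0125351 , -0.13926958],
       [ 0.13952865,  0.02294095, -0.98995226]]), 't': array([ -6.71075774, 512.78303456, 759.30466693])}
```

View pics/scene0.png

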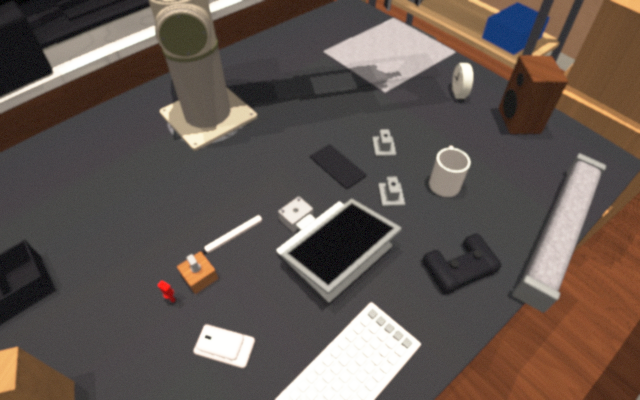

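View pics/top0.png

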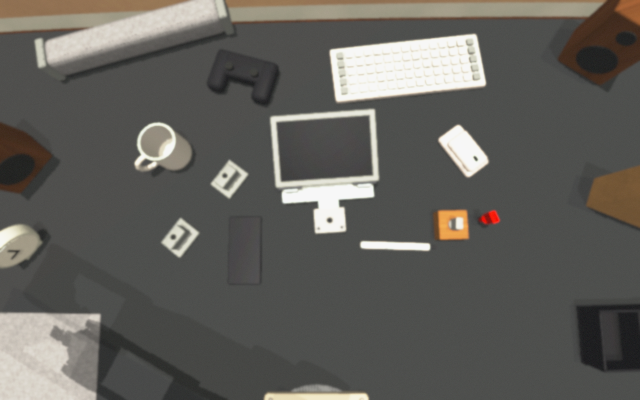

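The top view shows the pin's head at (456,224) in the orange holder at (453,225). The red look-alike is at (489,218), and the anchor hole is at (329,219). The two sensor-like things are at (180,237) and (229,179). Image left is the robot's left, so I choose the one at (180,237), which is (384,143) in the scene view. One crop montage will check that choice.

```bash
cat > h.py <<'E'
import numpy as np, cv2
from bench import viewer
from scipy.optimize import least_squares
C={n:viewer.get_calibration(n) for n in("scene","top")}
def ray(n,p):
    c=C[n];d=np.array([(p[0]-c["cx"])/c["fx"],(p[1]-c["cy"])/c["fy"]])
    u=cv2.undistortPoints(np.array([[p]],float),np.array([[c["fx"],0,c["cx"]],[0,c["fy"],c["cy"]],[0,0,1]]),np.array([c["k1"],0,0,0.]))[0,0]
    R=np.array(c["R"]);return -R.T@c["t"],R.T@np.array([u[0],u[1],1])
def plane(n,p,z):
    o,d=ray(n,p);return o+d*(z-o[2])/d[2]
def tri(ps,pt):
    A=[];b=[]
    for n,p in(("scene",ps),("top",pt)):
        o,d=ray(n,p);d=d/np.linalg.norm(d);M=np.eye(3)-np.outer(d,d);A.append(M);b.append(M@o)
    x,res,_,_=np.linalg.lstsq(np.vstack(A),np.hstack(b),rcond=None);return x,np.sqrt(res.sum())
def proj(n,X):
    c=C[n];q=np.array(c["R"])@X+c["t"];u=q[:2]/q[2];u=u*(1+c["k1"]*(u@u));return u*c["fx"]+[c["cx"],c["cy"]]
E
python3 - <<'E'
import cv2,numpy as np
s=cv2.imread("pics/scene0.png");t=cv2.imread("pics/top0.png")
def crop(im,cx,cy,w=66,h=50,k=4):
    a=im[cy-h//2:cy+h//2,cx-w//2:cx+w//2];a=cv2.resize(a,None,fx=k,fy=k,interpolation=cv2.INTER_CUBIC)
    for i in range(0,w,10):cv2.putText(a,str(cx-w//2+i),(i*k,8),0,.3,(0,255,255));cv2.line(a,(i*k,10),(i*k,14),(0,255,255))
    for i in range(10,h,10):cv2.putText(a,str(cy-h//2+i),(0,i*k+3),0,.3,(0,255,255))
    return a
r1=np.hstack([crop(t,456,222),crop(t,330,214),crop(t,182,237)])
r2=np.hstack([crop(s,197,268),crop(s,298,214),crop(s,384,143)])
cv2.imwrite("pics/m0.png",np.vstack([r1,r2]))
E
```

```text
(no output)
```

View pics/m0.png

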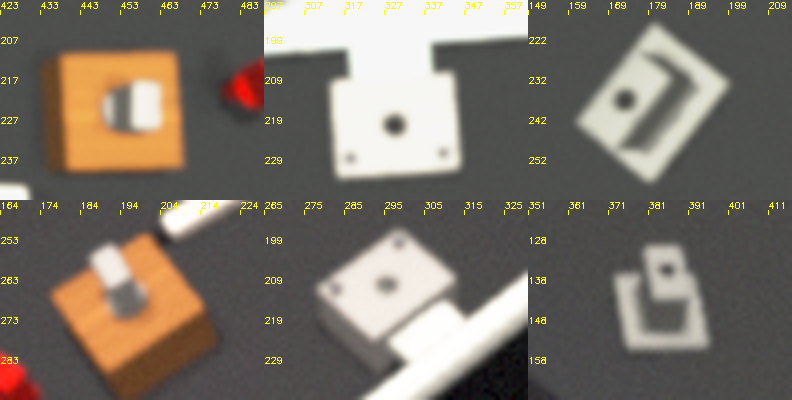

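The crops confirm the picks: a steel pin in the orange block, the anchor hole at top (329.5,220) and scene (295.8,210), and the left sensor's slab and grip block. Next I'll triangulate them.

Run:
```python
from h import *
np.set_printoptions(precision=1,suppress=True)
I={n:cv2.imread(f"pics/{n}0.png") for n in C}
K=4
def up(n,x0,y0,x1,y1):return cv2.resize(I[n][y0:y1,x0:x1],None,fx=K,fy=K,interpolation=cv2.INTER_CUBIC),np.array([x0,y0])
def down(p,o):return (np.asarray(p,float).reshape(-1,2)+.5)/K-.5+o
def quad(mask,o,mode=cv2.RETR_EXTERNAL,pick=None):
    cs,_=cv2.findContours(mask.astype(np.uint8)*255,mode,cv2.CHAIN_APPROX_NONE)
    c=max(cs,key=cv2.contourArea);h=cv2.convexHull(c)
    q=cv2.approxPolyN(h,4,ensure_convex=True).reshape(-1,2)
    # refine: fit lines to the middle 70% of each side
    P=c.reshape(-1,2).astype(float);L=[]
    for i in range(4):
        a,b=q[i].astype(float),q[(i+1)%4].astype(float);u=(b-a)/np.linalg.norm(b-a);s=(P-a)@u/np.linalg.norm(b-a);d=abs((P-a)@[-u[1],u[0]])
        m=(s>.15)&(s<.85)&(d<6);vx,vy,x,y=cv2.fitLine(P[m].astype(np.float32),cv2.DIST_HUBER,0,.01,.01).ravel();L.append(np.cross([x,y,1],[x+vx,y+vy,1]))
    X=[np.cross(L[i-1],L[i]) for i in range(4)];return down([x[:2]/x[2] for x in X],o)
# glass
G={}
for n,b,seed in(("top",(262,102,386,194),(325,150)),("scene",(272,190,405,300),(342,242))):
    a,o=up(n,*b);g=cv2.cvtColor(a,6);m=(g<110).astype(np.uint8)
    _,lab=cv2.connectedComponents(m);s=((np.array(seed)-o)*K);G[n]=quad(lab==lab[s[1],s[0]],o)
    print(n,"glass",G[n])
# match corners through nearest plane points
T=[plane("top",p,75) for p in G["top"]];out=[]
for p,X in zip(G["top"],T):
    j=min(range(4),key=lambda j:np.linalg.norm(plane("scene",G["scene"][j],75)-X));x,e=tri(G["scene"][j],p);out.append(x);print(x,e,j)
out=np.array(out);c=out.mean(0);n=np.linalg.svd(out-c)[2][2];n*=np.sign(n[2]);print("glass centre",c,"n",n.round(3),"tilt",np.degrees(np.arccos(n[2])),"az of uphill",np.degrees(np.arctan2(-n[1],-n[0])), "sides",np.linalg.norm(out-np.roll(out,1,0),axis=1))
# holder top, orange
H={}
for nm,b in(("top",(425,200,478,248)),("scene",(165,235,225,300))):
    a,o=up(nm,*b);h=cv2.cvtColor(a,cv2.COLOR_BGR2HSV);m=(h[...,2]>165)&(h[...,1]>120)
    m=cv2.morphologyEx(m.astype(np.uint8),cv2.MORPH_CLOSE,np.ones((3,3)))
    H[nm]=quad(m,o);print(nm,"holder",H[nm])
    w=(h[...,2]>150)&(h[...,1]<60);cs,_=cv2.findContours(w.astype(np.uint8),0,1)
    for c_ in cs:
        if cv2.contourArea(c_)>200:
            R=cv2.minAreaRect(c_);print("  head",down([R[0]],o),np.array(R[1])/K,R[2])
for p in H["top"]:
    X=plane("top",p,40);j=min(range(4),key=lambda j:np.linalg.norm(plane("scene",H["scene"][j],40)-X));print(tri(H["scene"][j],p),X)
print("holder c top",np.mean([plane("top",p,40) for p in H["top"]],0),"scene",np.mean([plane("scene",p,40) for p in H["scene"]],0))
# anchor
print("hole",tri((295.75,210),(329.5,220)),plane("top",(329.5,220),36),plane("scene",(295.75,210),36))
A=[plane("top",p,36) for p in((313,209.5),(344.5,207),(346.3,230.5),(315.3,233.5))];print("anchor corners",A)
# sensor
S={}
S["top"]=np.array([(180.2,218),(199,232.8),(179.5,257.5),(160.8,242.5)]);print([plane("top",p,10) for p in S["top"]])
print("dot",tri((385.5,135.2),(173,237)))
print("sensor c",np.mean([plane("top",p,10) for p in S["top"]],0))
```

```text
top glass [[371.6 174.2]
 [281.2 180.4]
 [276.8 122.4]
 [368.1 115.8]]
scene glass [[393.  227.5]
 [327.7 284.5]
 [287.7 252.8]
 [351.3 203. ]]
[ 564.6 -125.4   58.4] 1.3732347828515061 2
[553.9  67.3  60.4] 0.08638008706480538 3
[673.7  74.9  86.2] 1.3716472090217289 0
[ 684.8 -118.1   83.8] 0.4240833316098822 1
glass centre [619.3 -25.3  72.2] n [-0.2 -0.   1. ] tilt 12.018626124199331 az of uphill 6.279277379272914 sides [123.1 193.  122.8 193.4]
top holder [[468.4 238.2]
 [439.4 239. ]
 [437.5 210.3]
 [466.3 209.7]]
  head [[427.2 244.9]] [5.  5.2] 90.0
  head [[449.8 224. ]] [7.8 2.2] 90.0
  head [[458.6 223. ]] [11.8  7.5] 90.0
scene holder [[214.9 269.5]
 [190.2 286. ]
 [176.2 266.3]
 [200.1 250.7]]
  head [[190.8 259.5]] [10.9  8. ] 66.25050354003906
  head [[215.2 243.4]] [ 7.8 24.7] 58.73627471923828
(array([ 428. , -326.8,   42.1]), np.float64(0.027747799533790297)) [ 428.1 -327.6   40. ]
(array([ 427.1, -265.9,   41.1]), np.float64(0.35604513490334067)) [ 427.2 -266.    40. ]
(array([ 488.2, -265.3,   41. ]), np.float64(0.3565119327495933)) [ 488.4 -265.4   40. ]
(array([ 488.6, -326.5,   41.6]), np.float64(0.2168431838300395)) [ 488.9 -327.    40. ]
holder c top [ 458.1 -296.5   40. ] scene [ 456.9 -296.1   40. ]
hole (array([471.2, -33.5,  35.4]), np.float64(1.1157941816780277)) [470.7 -34.2  36. ] [471.9 -33.   36. ]
anchor corners [array([493.9,   1.2,  36. ]), array([498.5, -66.9,  36. ]), array([447.8, -69.8,  36. ]), array([442.1,  -3.4,  36. ])]
[array([481.1, 302.2,  10. ]), array([447.4, 257.9,  10. ]), array([392.9, 300.1,  10. ]), array([426.4, 344.2,  10. ])]
dot (array([437.2, 301.6,  47.1]), np.float64(0.9301527150617211))
sensor c [437.  301.1  10. ]
```

```bash
cat >> h.py <<'E'
from scipy.spatial.transform import Rotation as Ro
from bench import sense
def Rt(e):return Ro.from_euler("xyz",e,degrees=True)
def inc(pos,e,cur=None):
    """row numbers from the measured (or given) pose to the target"""
    if cur is None:s=sense();cur=(s["tool_pos"],s["tcp_rot"])
    R=Rt(cur[1]);d=R.inv().apply(np.array(pos)-cur[0])/400;w=(R.inv()*(e if isinstance(e,Ro) else Rt(e))).as_rotvec()/(2*np.pi)
    return [round(float(x),4) for x in [*d,*w]]
E
python3 - <<'E'
from h import *
print("pin head", tri((190.8,259.5),(458.6,223.0)))
a=((450,200,230),(180,0,80));b=((457.8,-200,200),(180,0,0));c=((457.8,-296.3,130),(180,0,0))
print(inc(*a));print(inc(*b,cur=a));print(inc(*c,cur=b))
E
```

```text
pin head (array([ 457.45645686, -296.45934062,   76.80964404]), np.float64(1.1586583052925854))
[-0.849, -0.607, 0.0017, -0.0003, 0.0002, 0.2154]
[-0.9814, 0.1929, 0.075, 0.0, -0.0, 0.2222]
[0.0, 0.2407, 0.175, 0.0, 0.0, 0.0]
```

>>> carry_out(increments=[-0.849,-0.607,0.002,0,0,0.2154,0.2,-0.849,-0.607,0.002,0,0,0.2154,0.2,-0.849,-0.607,0.002,0,0,0.2154,0.2,-0.849,-0.607,0.002,0,0,0.2154,0.2,-0.849,-0.607,0.002,0,0,0.2154,0.2,-0.849,-0.607,0.002,0,0,0.2154,0.2,-0.849,-0.607,0.002,0,0,0.2154,0.2,-0.849,-0.607,0.002,0,0,0.2154,0.2,-0.849,-0.607,0.002,0,0,0.2154,0.2,-0.849,-0.607,0.002,0,0,0.2154,0.2])

```text
time: 1.35
tool_pos: [449.9, 200.8, 230.2]
tcp_rot: [-180.0, 0.0, 80.1]
ft_force: [-0.2, -0.6, 0.1]
finger_gap: 51.3
grip_force: 0.0
```

>>> carry_out(increments=[-0.9814,0.1929,0.075,0,0,0.2222,0.1,-0.9814,0.1929,0.075,0,0,0.2222,0.1,-0.9814,0.1929,0.075,0,0,0.2222,0.1,-0.9814,0.1929,0.075,0,0,0.2222,0.1,-0.9814,0.1929,0.075,0,0,0.2222,0.1,-0.9814,0.1929,0.075,0,0,0.2222,0.1,-0.9814,0.1929,0.075,0,0,0.2222,0.1,-0.9814,0.1929,0.075,0,0,0.2222,0.1,-0.9814,0.1929,0.075,0,0,0.2222,0.1,-0.9814,0.1929,0.075,0,0,0.2222,0.1])

```text
time: 2.6
tool_pos: [458.3, -198.8, 200.5]
tcp_rot: [-180.0, -0.0, 0.2]
ft_force: [0.2, -0.4, -0.5]
finger_gap: 46.9
grip_force: 0.0
```

Run:
```python
from h import *
s=sense();print(s["tool_pos"],s["tcp_rot"],s["time"],s["finger_gap"])
a=((457.5,-296.4,110),(180,0,0));b=((457.5,-296.4,48),(180,0,0))
print(inc(*a));print(inc(*b))
```

```text
[ 458.34065184 -198.78778431  200.50416059] [-1.79998430e+02 -2.97662026e-03  2.29944502e-01] 2.6 46.87580313118033
[-0.0031, 0.244, 0.2263, -0.0, -0.0, 0.0006]
[-0.0031, 0.244, 0.3813, -0.0, -0.0, 0.0006]
```

>>> carry_out(increments=[-0.003,0.244,0.2263,0,0,0.0006,0,-0.003,0.244,0.2263,0,0,0.0006,0,-0.003,0.244,0.2263,0,0,0.0006,0,-0.003,0.244,0.2263,0,0,0.0006,0,-0.003,0.244,0.28,0,0,0.0006,0,-0.003,0.244,0.32,0,0,0.0006,0,-0.003,0.244,0.355,0,0,0.0006,0,-0.003,0.244,0.375,0,0,0.0006,0,-0.003,0.244,0.381,0,0,0.0006,0,-0.003,0.244,0.381,0,0,0.0006,0])

```text
time: 3.85
tool_pos: [457.1, -297.2, 48.3]
tcp_rot: [180.0, -0.0, -0.2]
ft_force: [0.2, 0.1, -0.9]
finger_gap: 42.8
grip_force: 0.0
```

>>> carry_out(increments=[0,0,0,0,0,0,-0.3,0,0,0,0,0,0,-0.5,0,0,0,0,0,0,-0.7,0,0,0,0,0,0,-0.9,0,0,0,0,0,0,-1,0,0,0,0,0,0,-1,0,0,0,0,0,0,-1,0,0,0,0,0,0,-1,0,0,0,0,0,0,-1,0,0,0,0,0,0,-1], force=40)

```text
time: 5.1
tool_pos: [457.2, -297.4, 48.6]
tcp_rot: [180.0, -0.0, -0.2]
ft_force: [-0.7, 0.6, 5.6]
finger_gap: 13.3
grip_force: 40.4
```

Run:
```python
from h import *
s=sense();print(s["tool_pos"],s["tcp_rot"],s["time"],s["finger_gap"],s["grip_force"],s["ft_force"])
a=((457.5,-296.4,100),(180,0,0));b=((457.5,-296.4,130),(180,0,0))
print(inc(*a));print(inc(*b))
```

```text
[ 457.17966619 -297.37962887   48.5523032 ] [ 1.79972565e+02 -2.74854432e-02 -2.00997966e-01] 5.1 13.251735849081667 40.396133065223694 [-0.68554882  0.63093859  5.6028455 ]
[0.0009, -0.0024, -0.1286, 0.0001, -0.0001, -0.0006]
[0.0009, -0.0024, -0.2036, 0.0001, -0.0001, -0.0006]
```

>>> carry_out(increments=[0,0,-0.01,0,0,0,-1,0,0,-0.03,0,0,0,-1,0,0,-0.06,0,0,0,-1,0,0,-0.09,0,0,0,-1,0,0,-0.12,0,0,0,-1,0,0,-0.15,0,0,0,-1,0,0,-0.18,0,0,0,-1,0,0,-0.2,0,0,0,-1,0,0,-0.2,0,0,0,-1,0,0,-0.2,0,0,0,-1])

```text
time: 6.35
tool_pos: [456.7, -296.9, 127.6]
tcp_rot: [-180.0, 0.0, -0.2]
ft_force: [0.0, -1.0, -1.1]
finger_gap: 13.5
grip_force: 39.8
```

Run:
```python
from h import *
s=sense();print(s["tool_pos"],s["tcp_rot"],s["time"],s["finger_gap"],s["grip_force"],s["ft_force"])
a=((471,-33.5,120),(180,0,3.4));b=((471,-33.5,100),(180,0,3.4))
print(inc(*a));print(inc(*b))
```

```text
[ 456.70553252 -296.92054438  127.61036798] [-1.79973921e+02  3.29217018e-02 -2.00248205e-01] 6.35 13.54687274425365 39.76391136646271 [ 0.02486914 -0.97288341 -1.13176873]
[0.0334, -0.6587, 0.0193, -0.0001, 0.0001, -0.01]
[0.0335, -0.6586, 0.0693, -0.0001, 0.0001, -0.01]
```

>>> carry_out(increments=[0.0335,-0.1,0.0193,0,0,-0.005,-1,0.0335,-0.22,0.0193,0,0,-0.01,-1,0.0335,-0.35,0.0193,0,0,-0.01,-1,0.0335,-0.47,0.0193,0,0,-0.01,-1,0.0335,-0.58,0.0193,0,0,-0.01,-1,0.0335,-0.64,0.0193,0,0,-0.01,-1,0.0335,-0.6586,0.03,0,0,-0.01,-1,0.0335,-0.6586,0.05,0,0,-0.01,-1,0.0335,-0.6586,0.0693,0,0,-0.01,-1,0.0335,-0.6586,0.0693,0,0,-0.01,-1])

```text
time: 7.6
tool_pos: [470.4, -34.4, 99.1]
tcp_rot: [-180.0, 0.1, 3.3]
ft_force: [0.4, -0.0, -1.3]
finger_gap: 13.4
grip_force: 39.7
```

Run:
```python
from h import *
s=sense();print(s["tool_pos"],s["tcp_rot"],s["ft_force"])
x=s["tool_pos"]-[0,0,42.5]
S=viewer.snapshot("scene")[:,:,::-1];T=viewer.snapshot("top")[:,:,::-1]
cv2.imwrite("pics/scene1.png",S);cv2.imwrite("pics/top1.png",T)
p=proj("scene",x);q=proj("scene",np.array([471.2,-33.5,36]));print("foot exp",p,proj("scene",x+[0,0,34]),"hole",q)
o=[262,160];a=cv2.resize(S[160:235,262:337],None,fx=8,fy=8,interpolation=2)
for i in range(0,75,10):cv2.putText(a,str(262+i),(i*8,8),0,.35,(0,255,255));cv2.putText(a,str(160+i),(0,i*8+4),0,.35,(0,255,255))
cv2.imwrite("pics/c1.png",a)
```

```text
[470.37749544 -34.44476277  99.08398321] [-1.79978198e+02  1.28528255e-01  3.32562069e+00] [ 0.42978753 -0.0258654  -1.26657412]
foot exp [294.47683035 204.60574874] [293.78458583 195.45862232] hole [295.40908676 209.9123306 ]
```

View pics/c1.png

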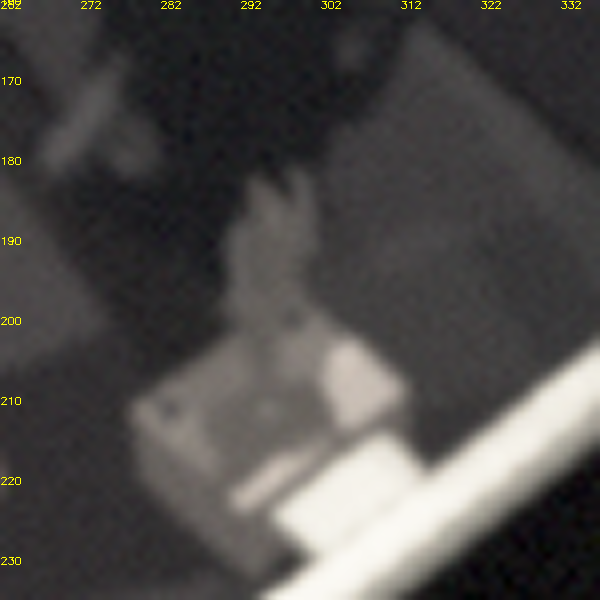

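The crop shows the pin hanging over the anchor plate with its foot near (295,206), close to the predicted pixel. I'll descend into the hole in stages and watch the force.

>>> carry_out(increments=[0.002,-0.0025,0,0,0,0,-1,0.002,-0.0025,0.02,0,0,0,-1,0.002,-0.0025,0.035,0,0,0,-1,0.002,-0.0025,0.045,0,0,0,-1,0.002,-0.0025,0.05,0,0,0,-1,0.002,-0.0025,0.055,0,0,0,-1,0.002,-0.0025,0.06,0,0,0,-1,0.002,-0.0025,0.065,0,0,0,-1,0.002,-0.0025,0.07,0,0,0,-1,0.002,-0.0025,0.07,0,0,0,-1])

```text
time: 8.95
tool_pos: [471.9, -32.7, 72.2]
tcp_rot: [-180.0, 0.0, 3.4]
ft_force: [-0.5, -0.1, 0.0]
finger_gap: 13.5
grip_force: 39.7
```

>>> carry_out(increments=[0,0,0.006,0,0,0,-1,0,0,0.012,0,0,0,-1,0,0,0.018,0,0,0,-1,0,0,0.024,0,0,0,-1,0,0,0.03,0,0,0,-1,0,0,0.036,0,0,0,-1,0,0,0.042,0,0,0,-1,0,0,0.048,0,0,0,-1,0,0,0.054,0,0,0,-1,0,0,0.054,0,0,0,-1])

```text
time: 10.2
tool_pos: [471.9, -32.6, 50.5]
tcp_rot: [-180.0, 0.0, 3.4]
ft_force: [-0.3, 0.2, -1.2]
finger_gap: 13.4
grip_force: 39.7
```

>>> carry_out(increments=[0,0,0.003,0,0,0,-1,0,0,0.005,0,0,0,-1,0,0,0.007,0,0,0,-1,0,0,0.009,0,0,0,-1,0,0,0.011,0,0,0,-1,0,0,0.0125,0,0,0,-1,0,0,0.0135,0,0,0,-1,0,0,0.0135,0,0,0,-1,0,0,0.0135,0,0,0,-1,0,0,0.0135,0,0,0,-1])

```text
time: 11.45
tool_pos: [472.0, -32.7, 45.3]
tcp_rot: [-180.0, 0.0, 3.4]
ft_force: [-0.1, -0.3, -1.3]
finger_gap: 13.3
grip_force: 39.7
```

>>> carry_out(increments=[0,0,0,0,0,0,-0.6,0,0,0,0,0,0,-0.4,0,0,0,0,0,0,-0.2,0,0,0,0,0,0,-0.1,0,0,0,0,0,0,-0.1,0,0,-0.03,0,0,0,-0.1,0,0,-0.08,0,0,0,-0.1,0,0,-0.16,0,0,0,-0.1,0,0,-0.28,0,0,0,-0.1,0,0,-0.4,0,0,0,-0.1])

```text
time: 12.7
tool_pos: [471.8, -32.7, 207.6]
tcp_rot: [180.0, -0.0, 3.4]
ft_force: [0.8, -0.7, 0.5]
finger_gap: 38.6
grip_force: 0.0
```

Run:
```python
from h import *
s=sense();print(s["tool_pos"],s["tcp_rot"],s["ft_force"],s["finger_gap"])
a=((455,150,180),(180,0,80));b=((437,301.3,100),(180,0,142.3))
print(inc(*a));print(inc(*b,cur=a))
```

```text
[471.76087525 -32.65256097 207.62190231] [ 1.79993567e+02 -2.39960450e-02  3.39914723e+00] [ 0.83815806 -0.70339844  0.46958568] 38.57081745469728
[-0.0148, -0.4583, 0.069, 0.0001, -0.0, -0.2128]
[0.3647, -0.11, 0.2, 0.0, 0.0, -0.1731]
```

>>> carry_out(increments=[-0.0148,-0.4583,0.069,0,0,-0.2128,0.5,-0.0148,-0.4583,0.069,0,0,-0.2128,0.5,-0.0148,-0.4583,0.069,0,0,-0.2128,0.5,-0.0148,-0.4583,0.069,0,0,-0.2128,0.5,-0.0148,-0.4583,0.069,0,0,-0.2128,0.5,-0.0148,-0.4583,0.069,0,0,-0.2128,0.5,-0.0148,-0.4583,0.069,0,0,-0.2128,0.5,-0.0148,-0.4583,0.069,0,0,-0.2128,0.5,-0.0148,-0.4583,0.069,0,0,-0.2128,0.5,-0.0148,-0.4583,0.069,0,0,-0.2128,0.5])

```text
time: 13.95
tool_pos: [455.3, 150.0, 178.0]
tcp_rot: [180.0, -0.0, 79.9]
ft_force: [-0.7, -0.5, 0.2]
finger_gap: 63.9
grip_force: 0.0
```

Run:
```python
from h import *
s=sense();print(s["tool_pos"],s["tcp_rot"],s["finger_gap"])
S=viewer.snapshot("scene")[:,:,::-1];T=viewer.snapshot("top")[:,:,::-1]
cv2.imwrite("pics/scene2.png",S);cv2.imwrite("pics/top2.png",T)
def crop(im,x,y,w,h,k=5):
    a=cv2.resize(im[y:y+h,x:x+w],None,fx=k,fy=k,interpolation=2)
    for i in range(0,w,10):cv2.putText(a,str(x+i),(i*k,8),0,.35,(0,255,255))
    for i in range(10,h,10):cv2.putText(a,str(y+i),(0,i*k+4),0,.35,(0,255,255))
    return a
cv2.imwrite("pics/c2.png",np.vstack([np.hstack([crop(S,262,170,75,58),crop(T,292,185,75,58)]),np.hstack([crop(S,348,112,75,58),crop(T,148,210,75,58)])]))
x=np.array([471.5,-33,74]);print("head top exp",proj("scene",x),proj("top",x))
```

```text
[455.25415229 149.9508525  177.96149845] [ 1.79991444e+02 -5.11126325e-03  7.98585890e+01] 63.908050692579835
head top exp [294.92622523 199.95751607] [328.99529617 217.99770365]
```

View pics/c2.png

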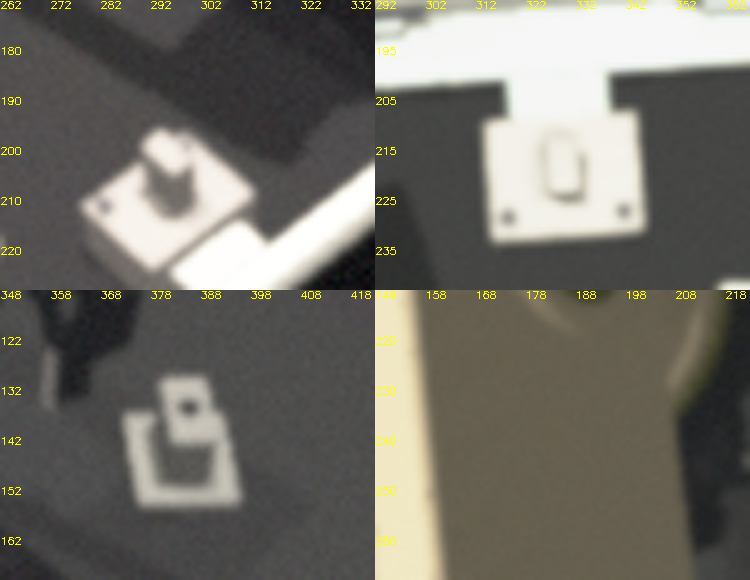

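Pin is home: its head is at scene (295,200) and top (329.5,218), which matches the prediction for collar-on-plate. The sensor hasn't moved. Its dot is at (384,136), the same point as before, so I'll go on to the sensor.

>>> carry_out(increments=[0.3647,-0.11,0.1,0,0,-0.1735,0.6,0.3647,-0.11,0.1,0,0,-0.1735,0.6,0.3647,-0.11,0.1,0,0,-0.1735,0.6,0.3647,-0.11,0.15,0,0,-0.1735,0.6,0.3647,-0.11,0.2,0,0,-0.1735,0.6,0.3647,-0.11,0.2,0,0,-0.1735,0.6,0.3647,-0.11,0.2,0,0,-0.1735,0.6,0.3647,-0.11,0.2,0,0,-0.1735,0.6,0.3647,-0.11,0.2,0,0,-0.1735,0.6,0.3647,-0.11,0.2,0,0,-0.1735,0.6])

```text
time: 15.3
tool_pos: [437.4, 301.3, 98.0]
tcp_rot: [180.0, 0.0, 142.4]
ft_force: [0.0, 0.5, 0.5]
finger_gap: 67.9
grip_force: 0.0
```

Run:
```python
from h import *
s=sense();print(s["tool_pos"],s["tcp_rot"],s["finger_gap"])
print(inc((437.1,301.4,15.5),(180,0,142.3)))
```

```text
[437.36850048 301.33281702  98.04896964] [1.79974176e+02 1.09613510e-02 1.42402506e+02] 67.9496091419102
[0.0007, -0.0004, 0.2064, 0.0001, 0.0, 0.0003]
```

>>> carry_out(increments=[0,0,0.05,0,0,0,0.5,0,0,0.1,0,0,0,0.5,0,0,0.14,0,0,0,0.5,0,0,0.17,0,0,0,0.5,0,0,0.19,0,0,0,0.5,0,0,0.2,0,0,0,0.5,0,0,0.206,0,0,0,0.5,0,0,0.206,0,0,0,0.5,0,0,0.206,0,0,0,0.2,0,0,0.206,0,0,0,0])

```text
time: 16.55
tool_pos: [437.4, 301.4, 15.7]
tcp_rot: [180.0, 0.0, 142.5]
ft_force: [0.8, -0.6, 0.7]
finger_gap: 42.7
grip_force: 0.0
```

>>> carry_out(increments=[0,0,0,0,0,0,-0.2,0,0,0,0,0,0,-0.3,0,0,0,0,0,0,-0.4,0,0,0,0,0,0,-0.6,0,0,0,0,0,0,-1,0,0,0,0,0,0,-1,0,0,0,0,0,0,-1,0,0,0,0,0,0,-1,0,0,0,0,0,0,-1,0,0,0,0,0,0,-1], force=60)

```text
time: 17.8
tool_pos: [437.5, 301.4, 15.7]
tcp_rot: [180.0, 0.0, 142.5]
ft_force: [0.2, 0.5, 4.9]
finger_gap: 25.4
grip_force: 59.7
```

Run:
```python
from h import *
s=sense();print(s["tool_pos"],s["tcp_rot"],s["finger_gap"],s["grip_force"],s["ft_force"],s["wrist_torque"])
```

```text
[437.45084595 301.44807705  15.68023446] [1.79967677e+02 9.83835338e-03 1.42468387e+02] 25.350037504415063 59.66191828250885 [0.17139698 0.48920321 4.92210056] [0.03570184 0.02062255 0.02210316]
```

```bash
cat >> h.py <<'E'
PSI=3.4
def tgt(th,off,c=(618.9,-25,71.0),L=15.7):
    p=np.radians(PSI);t=np.radians(th);n=np.array([-np.sin(t)*np.cos(p),-np.sin(t)*np.sin(p),np.cos(t)])
    R=Ro.from_rotvec(-t*np.array([-np.sin(p),np.cos(p),0]))*Rt((180,0,180+PSI));return np.array(c)+n*(L+off),R
E
python3 - <<'E'
from h import *
p,R=tgt(13,50);q=(430,301,170)
print(p,R.as_euler("xyz",True),R.as_matrix()[:,2]);a=((437.45,301.45,165),(180,0,142.47))
print(inc(a[0],a[1]),inc(p,R,cur=a))
E
```

```text
[604.14672981 -25.87650575 135.01611326] [-180.    13.  -176.6] [ 0.2245551   0.01334103 -0.97437006]
[-0.0001, 0.0002, -0.3733, 0.0001, 0.0, -0.0] [-0.829, -0.3951, 0.075, -0.0129, -0.0346, -0.1132]
```

>>> carry_out(increments=[0,0,-0.01,0,0,0,-1,0,0,-0.04,0,0,0,-1,0,0,-0.08,0,0,0,-1,0,0,-0.13,0,0,0,-1,0,0,-0.18,0,0,0,-1,0,0,-0.23,0,0,0,-1,0,0,-0.28,0,0,0,-1,0,0,-0.33,0,0,0,-1,0,0,-0.36,0,0,0,-1,0,0,-0.373,0,0,0,-1])

```text
time: 19.05
tool_pos: [437.6, 301.5, 165.8]
tcp_rot: [179.9, 0.0, 142.5]
ft_force: [-0.2, 0.2, -1.5]
finger_gap: 24.8
grip_force: 59.0
```

>>> carry_out(increments=[-0.08,-0.04,0,-0.001,-0.003,-0.012,-1,-0.19,-0.09,0,-0.003,-0.008,-0.026,-1,-0.31,-0.15,0,-0.005,-0.013,-0.042,-1,-0.43,-0.205,0,-0.007,-0.018,-0.059,-1,-0.55,-0.26,0.02,-0.009,-0.023,-0.075,-1,-0.67,-0.32,0.04,-0.0105,-0.028,-0.091,-1,-0.76,-0.365,0.06,-0.012,-0.032,-0.104,-1,-0.815,-0.39,0.07,-0.0129,-0.0346,-0.1132,-1,-0.829,-0.395,0.075,-0.0129,-0.0346,-0.1132,-1,-0.829,-0.395,0.075,-0.0129,-0.0346,-0.1132,-1])

```text
time: 20.3
tool_pos: [603.4, -25.9, 133.9]
tcp_rot: [180.0, 12.9, -176.7]
ft_force: [-0.2, 0.4, -2.5]
finger_gap: 25.5
grip_force: 59.2
```

Run:
```python
from h import *
s=sense();print(s["tool_pos"],s["tcp_rot"],s["finger_gap"],s["grip_force"],s["ft_force"],s["wrist_torque"])
S=viewer.snapshot("scene")[:,:,::-1];T=viewer.snapshot("top")[:,:,::-1]
k=6;a=cv2.resize(S[150:285,262:394],None,fx=4,fy=4,interpolation=2)
cv2.imwrite("pics/c3.png",a)
for o in (50,10,3,0):print(inc(*tgt(13,o)))
```

```text
[603.38903408 -25.87776725 133.88883124] [ 179.96404614   12.91921994 -176.69811997] 25.46622648900761 59.23378050327301 [-0.17285473  0.43187718 -2.4875037 ] [-0.00567063  0.20059905  0.03915835]
[-0.0015, -0.0021, -0.0011, 0.0001, -0.0001, 0.0]
[-0.0015, -0.0021, 0.0989, 0.0001, -0.0001, 0.0]
[-0.0015, -0.0021, 0.1164, 0.0001, -0.0001, 0.0]
[-0.0015, -0.0021, 0.1239, 0.0001, -0.0001, 0.0]
```

View pics/c3.png

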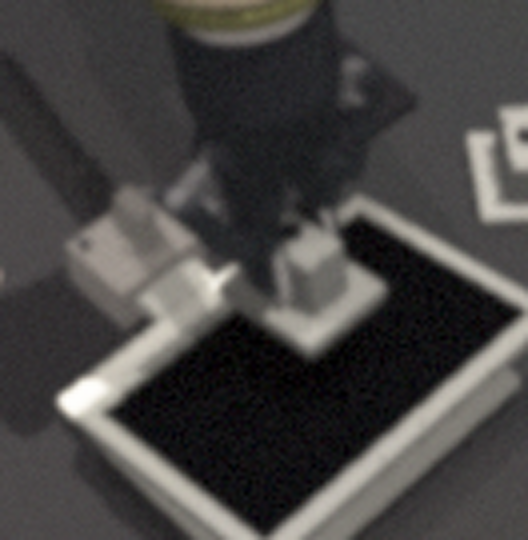

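The picture shows the sensor square in the fingers and tilted above the glass, with the pin still in the anchor. Now the approach.

>>> carry_out(increments=[-0.0015,-0.002,0.03,0,0,0,-1,-0.0015,-0.002,0.06,0,0,0,-1,-0.0015,-0.002,0.08,0,0,0,-1,-0.0015,-0.002,0.09,0,0,0,-1,-0.0015,-0.002,0.098,0,0,0,-1,-0.0015,-0.002,0.103,0,0,0,-1,-0.0015,-0.002,0.107,0,0,0,-1,-0.0015,-0.002,0.11,0,0,0,-1,-0.0015,-0.002,0.113,0,0,0,-1,-0.0015,-0.002,0.113,0,0,0,-1])

```text
time: 21.65
tool_pos: [614.6, -26.2, 90.6]
tcp_rot: [-180.0, 13.0, -176.6]
ft_force: [0.3, 0.1, -1.3]
finger_gap: 24.9
grip_force: 59.2
```

Run:
```python
from h import *
s=sense();print(s["tool_pos"],s["tcp_rot"],s["ft_force"],s["wrist_torque"])
for o in (3,0):print(inc(*tgt(13,o)))
```

```text
[614.64958982 -26.18597856  90.59286418] [-179.99809104   13.00632442 -176.60209068] [ 0.29074402  0.07750777 -1.29619672] [ 0.01093027  0.11204443 -0.00783325]
[0.0005, 0.0023, 0.0034, -0.0, 0.0, -0.0]
[0.0005, 0.0023, 0.0109, -0.0, 0.0, -0.0]
```

>>> carry_out(increments=[0,0,0.001,0,0,0,-1,0,0,0.002,0,0,0,-1,0,0,0.003,0,0,0,-1,0,0,0.004,0,0,0,-1,0,0,0.005,0,0,0,-1,0,0,0.006,0,0,0,-1,0,0,0.007,0,0,0,-1,0,0,0.007,0,0,0,-1,0,0,0.007,0,0,0,-1,0,0,0.007,0,0,0,-1])

```text
time: 22.9
tool_pos: [615.4, -26.2, 88.0]
tcp_rot: [-180.0, 13.0, -176.6]
ft_force: [-0.5, -0.3, -0.8]
finger_gap: 25.3
grip_force: 59.2
```

>>> carry_out(increments=[0,0,0.001,0,0,0,-1,0,0,0.002,0,0,0,-1,0,0,0.003,0,0,0,-1,0,0,0.004,0,0,0,-1,0,0,0.004,0,0,0,-1,0,0,0.004,0,0,0,-1,0,0,0.004,0,0,0,-1,0,0,0.004,0,0,0,-1,0,0,0.004,0,0,0,-1,0,0,0.004,0,0,0,-1])

```text
time: 24.15
tool_pos: [615.7, -26.1, 86.4]
tcp_rot: [-180.0, 13.0, -176.6]
ft_force: [-0.1, 0.3, -1.5]
finger_gap: 25.0
grip_force: 59.2
```

Run:
```python
from h import *
s=sense();print(s["tool_pos"],s["tcp_rot"],s["ft_force"],s["wrist_torque"])
for o in (3,0):print(inc(*tgt(13,o)))
```

```text
[615.7073561  -26.14775219  86.40751966] [-179.99538453   13.01477898 -176.60103174] [-0.10229191  0.31526129 -1.51787837] [-0.05127295  0.20583945  0.01343134]
[0.0007, 0.0024, -0.0074, -0.0, 0.0, -0.0]
[0.0007, 0.0024, 0.0001, -0.0, 0.0, -0.0]
```

>>> carry_out(increments=[0,0,0.001,0,0,0,-1,0,0,0.001,0,0,0,-1,0,0,0.002,0,0,0,-1,0,0,0.002,0,0,0,-1,0,0,0.003,0,0,0,-1,0,0,0.003,0,0,0,-1,0,0,0.003,0,0,0,-1,0,0,0.003,0,0,0,-1,0,0,0.003,0,0,0,-1,0,0,0.003,0,0,0,-1])

```text
time: 25.4
tool_pos: [616.4, -26.1, 85.8]
tcp_rot: [-180.0, 13.1, -176.6]
ft_force: [-1.5, 0.7, 6.0]
finger_gap: 25.2
grip_force: 60.1
```

Run:
```python
from h import *
s=sense();print(s["tool_pos"],s["tcp_rot"],s["ft_force"],s["wrist_torque"]);print(inc(*tgt(13,0)))
```

```text
[616.445615   -26.13811874  85.78683909] [-179.98823581   13.07651382 -176.5992887 ] [-1.54884324  0.67172107  6.01112465] [0.22222592 0.02487859 0.02856849]
[0.0022, 0.0025, -0.0018, -0.0, 0.0002, 0.0]
```

>>> carry_out(increments=[0,0,0.001,0,0,0,-1,0,0,0.001,0,0,0,-1,0,0,0.0015,0,0,0,-1,0,0,0.0015,0,0,0,-1,0,0,0.0015,0,0,0,-1,0,0,0.0015,0,0,0,-1,0,0,0.0015,0,0,0,-1,0,0,0.0015,0,0,0,-1,0,0,0.0015,0,0,0,-1,0,0,0.0015,0,0,0,-1])

```text
time: 26.65
tool_pos: [617.0, -26.1, 85.8]
tcp_rot: [-180.0, 13.1, -176.6]
ft_force: [-1.9, 2.5, 8.0]
finger_gap: 25.5
grip_force: 60.4
```

Run:
```python
from h import *
F=[];Q=[]
for i in range(3):
    S=viewer.snapshot("scene");s=sense();F.append(s["ft_force"]);Q.append(s["wrist_torque"])
print(np.mean(F,0),np.mean(Q,0),np.std(Q,0));print(s["tool_pos"],s["tcp_rot"]);print(inc(*tgt(13,0)))
cv2.imwrite("pics/c4.png",cv2.resize(S[150:285,262:394,::-1],None,fx=4,fy=4,interpolation=2))
```

```text
[-1.34891011  1.76480031  6.87369346] [0.25661826 0.10879117 0.05583531] [0.01637619 0.01304816 0.0185014 ]
[617.01377564 -26.11243042  85.7929393 ] [-179.98666048   13.13190776 -176.59873479]
[0.0036, 0.0025, -0.0021, -0.0, 0.0004, 0.0]
```

View pics/c4.png

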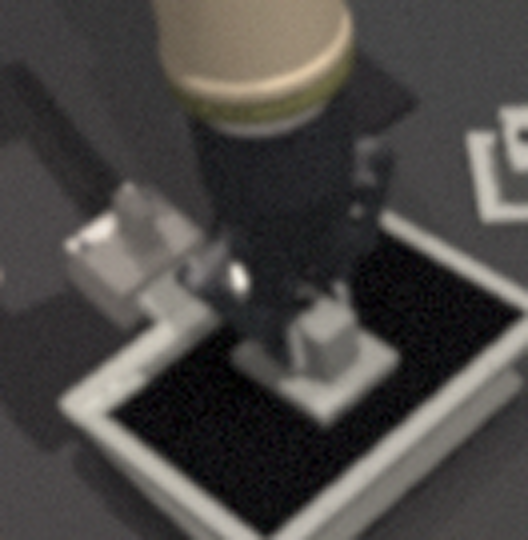

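The picture shows the sensor flat on the glass near its middle, with the pin still in. I measure about 8 N of press. The first-contact height works out to a tilt of about 12.8° against the 13.1° held. I'll hold for one call to check that the force stays steady.

>>> carry_out(increments=[0,0,0.0005,0,0,0,-1,0,0,0.0005,0,0,0,-1,0,0,0.0005,0,0,0,-1,0,0,0.0005,0,0,0,-1,0,0,0.0005,0,0,0,-1,0,0,0.0005,0,0,0,-1,0,0,0.0005,0,0,0,-1,0,0,0.0005,0,0,0,-1,0,0,0.0005,0,0,0,-1,0,0,0.0005,0,0,0,-1])

```text
time: 28.05
tool_pos: [617.2, -26.1, 85.8]
tcp_rot: [-180.0, 13.1, -176.6]
ft_force: [-1.9, 1.7, 8.6]
finger_gap: 25.3
grip_force: 60.5
```

Run:
```python
from h import *
F=[];P=[]
for i in range(4):
    T=viewer.snapshot("top" if i%2 else "scene");cv2.imwrite(f"pics/f{i}.png",T[:,:,::-1]);s=sense();F.append(s["ft_force"]);P.append(s["tool_pos"])
print(np.array(F).round(1),np.array(P).round(2),s["tcp_rot"],s["grip_force"],s["time"])
# pin head still at home? compare the anchor region with the earlier picture
# and the stand: shift of the glass in the top view
a=cv2.cvtColor(cv2.imread("pics/scene2.png"),6)[245:300,300:350].astype(np.float32);b=cv2.cvtColor(cv2.imread("pics/f2.png"),6)[245:300,300:350].astype(np.float32)
print("screen shift px",cv2.phaseCorrelate(a-a.mean(),b-b.mean(),cv2.createHanningWindow(a.shape[::-1],5)))
X=np.array([619,-25,70.]);print("px per 4 mm x",proj("scene",X+[4,0,0])-proj("scene",X))
```

```text
[[-1.4  1.3  7.8]
 [-0.9  2.6  9.4]
 [-1.   1.2  9. ]
 [-2.2  1.5  8.6]] [[617.19 -26.09  85.76]
 [617.19 -26.09  85.76]
 [617.17 -26.1   85.74]
 [617.2  -26.08  85.78]] [-179.98440185   13.14946318 -176.59511637] 60.545690059661865 28.25
screen shift px ((0.3042100378404342, 0.3683928830541099), 1.1409458382924398)
px per 4 mm x [1.25108308 1.20975077]
```

The force is steady at about 9–10 N, the pose is still, and the stand has shifted only about 1 mm. I'm handing in.

```bash
python3 -c "
from bench import order
print(order.hand_in())"
```

```text
the job is handed in; nothing more can be done
None
```

The job is handed in, though no verdict came back: the pin looks home in the anchor, and the sensor is held on the glass near the screen's centre at about 9–10 N, with the stand moved only about 1 mm.

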